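# Fold the three-bar trivet away in order

### The arm

A 6-joint arm with a two-finger parallel gripper is mounted at the origin on the work surface. World frame = base frame: x ahead of the robot, y to its left, z up, the work surface at z = 0. Lengths are in m, angles in rad, forces in N, time in s.
With the tool pointing down it reaches from about 0.275 to 1 m from the base axis. Payload 8.4 kg.
Tool frame: the origin (TCP) lies on the centre line of the jaws, within the pads' length; the fingertips stand 17 mm ahead of it and the grasp point (between the pads) lies 2 mm behind it (bot.tcp_to_tips is the z of the fingertips in the tool frame, in m); z points along the fingers, y is the line along which they close (so a half turn about z gives the same grasp; the last joint's range is limited). The gripper opens to 85 mm and grips with 20 to 120 N. Pads are 22 mm wide; open, the fingers measure 114 mm over their backs; the gripper's body (76 mm by 85 mm) begins 54 mm behind the grasp point. The pads swing forward as they close: fully open they stand 13 mm farther back than shut.
Start: joints at [-1.301, 0.353, 1.633, -0, 1.155, -0.002], TCP at [0.168, -0.602, 0.248] pointing down, gripper open.
Joint ranges: [-2.63, 2.63], [-0.92, 2.1], [0.06, 2.66], [-1.3, 4.44], [0, 2.69], [-3.02, 3.02]. Speed limits (rad/s): [2.22, 2.22, 2.79, 3.14, 3.14, 3.14].

### API

Orientations are given as a unit quaternion [x, y, z, w].
In Python, from workcell import bot, hand, kinematics, get_obs, vision, hand_in gives the robot as it stands. The module is installed in compiled form; this text tells all that it offers. Calls block until the motion is done:
- bot.reach(position, orientation): joint-space move of the TCP to a pose.
- bot.servo_line(position, ori=None, velocity=0.15): straight line of the TCP; ori=None keeps the orientation; velocity is the mean speed in m/s.
- bot.goto_joints(angles): joint-space move.
- hand.move_gripper(opening, strength=None): finger opening in m; strength is the grip in N (None keeps the last); returns when the fingers have stopped.
- bot.dwell(seconds).
- kinematics.solve_ik(position, orientation): joint angles nearest the present ones, or None.
- get_obs(): the state.
- vision.read_camera(name): name is "scene" or "top"; returns a dict with "frame" (384x512x3 uint8, red, green, blue), "intrinsics" (3x3 intrinsics, pixels), "dist" ([k1, k2, p1, p2, k3] as OpenCV has them; the pictures are not rectified), "view" (4x4, takes a point from world to camera coordinates). Camera axes: x right, y down, z forward; pixel columns grow to the right and rows downward; lengths in m; the calibration is good to about 2 mm. A picture is of the moment at which its call begins. There is no depth.
A pose or a line that the arm cannot do raises bot.IKError and nothing moves.
- hand_in(): hands the job in; it is judged then, once.
The state is a dict: "time_s": time; "joint_pos": joint angles; "joint_vel": joint speeds; "joint_efforts": joint torques, N m; "position": TCP position; "orientation": TCP orientation; "wrist_force": force on the tool from outside, world axes, zero at the start; "ft_torque": the same for the moment, N m; "gripper_width": finger opening in m; "grip_force": force on a finger pad.
Only numpy, scipy, OpenCV 4.12 (cv2) and the standard library are available. Lean on these libraries where they do the work, as an engineer would, in place of code of your own. Each camera call takes 0.05 s, during which the arm holds its last target. There are 200 camera calls.

### The job

Fold up the three-bar steel trivet that is screwed to the table. First swing its outer bar in by its knob until it lies fully over the middle bar, and only then swing the middle bar, carrying the outer one, in over the base bar, so that all three lie in one neat stack. Do not knock or shift the small glass jar standing beside it. The loose two-bar trivet is not the one meant.

Things in the scene. Friction and masses are not known exactly. Their poses are not given: they have to be found in the camera images.
- trivet: Fixed base of the steel three-bar trivet. Origin: axis of hinge 1 (vertical pin at one end of the base bar), at table height; z up; x along the base bar, which ends 102 mm out. All bars are 24 mm wide and turn level about vertical pins; heights above the table: base bar 8-16 mm, middle bar 17-25, outer bar 26-34. Dark plate 110 x 40 mm under the base.
- middle_bar (a joint): Angle of the middle bar about hinge 1, rad: 0 (stop) = folded over the base bar along its +x; grows anticlockwise from above, starts 1.7-2.1. 120 mm from hinge 1 it bears hinge 2, and on that same axis its black round knob, 22 mm across, clear to grip 36-75 mm above the table. Stays where left; 4-5 N at the knob moves it.
- outer_bar (a joint): Angle of the outer bar about hinge 2, rad: 0 (stop) = folded over the middle bar, pointing to hinge 1; grows clockwise from above, starts 1.8-2.3. Its direction from the base's +x, anticlockwise: middle + pi - outer. Black round knob, 22 mm across, 34-75 mm above the table, 85 mm from hinge 2; bar ends at 97 mm. Stays where left; 2 N at the knob moves it.
- jar: Small round glass jar with aluminium twist cap, 60 mm across, 75 mm tall, 180-350 g, loose; origin at the centre of its underside. Stands about 200 mm from hinge 1 on the side over which the middle bar swings: the folded pair passes it with nearly 30 mm to spare, but the outer bar, still open, would hit it.

How it is judged:
By the outcome, as a careful person would: the job done as asked, in the order asked, and still so for the second after the job is handed in, with the robot touching nothing.
It also fails if it takes over 54 s, if anything falls off the work surface, if the arm or the gripper's body presses on something with over 40 N, if the wrist force passes 120 N, or if a joint passes its speed limit or range.

## Working session

There is one attempt and no reset: what is moved stays moved. The work goes in short steps, each a Python script; the robot and the scene stay as the last script left them, time stands still between calls to the robot, and variables do not carry over. Pictures are saved under pics/ and viewed, at most 10 in all, crops included, and the job is handed in when it is done.

```bash
mkdir -p pics; python3 - <<'E'
from workcell import bot, hand, kinematics, get_obs, vision
import cv2
for n in("scene","top"):
    r=vision.read_camera(n); cv2.imwrite(f"pics/{n}0.png",cv2.resize(r["frame"][:,:,::-1],(800,600),interpolation=cv2.INTER_CUBIC))
    print(n,r["intrinsics"].tolist(),r["dist"],r["view"].round(3).tolist())
o=get_obs();print(o["time_s"],o["orientation"],bot.tcp_to_tips)
E
```

```text
scene [[364.4066385006884, 0.0, 257.76858234446803], [0.0, 364.4066385006884, 191.01023051066002], [0.0, 0.0, 1.0]] [-0.10605173  0.          0.          0.          0.        ] [[-0.842, 0.539, 0.008, 0.527], [0.412, 0.652, -0.637, -0.15], [-0.349, -0.533, -0.771, 0.866], [0.0, 0.0, 0.0, 1.0]]
top [[407.3927386254077, 0.0, 258.31944700909435], [0.0, 407.3927386254077, 198.01276896796892], [0.0, 0.0, 1.0]] [-0.12216457  0.          0.          0.          0.        ] [[-0.009, -1.0, 0.001, -0.051], [-0.991, 0.009, -0.134, 0.605], [0.134, -0.002, -0.991, 0.632], [0.0, 0.0, 0.0, 1.0]]
0.1 [ 9.90779205e-01  1.35484847e-01 -8.63411746e-05 -6.44738298e-04] 0.017
```

View pics/scene0.png

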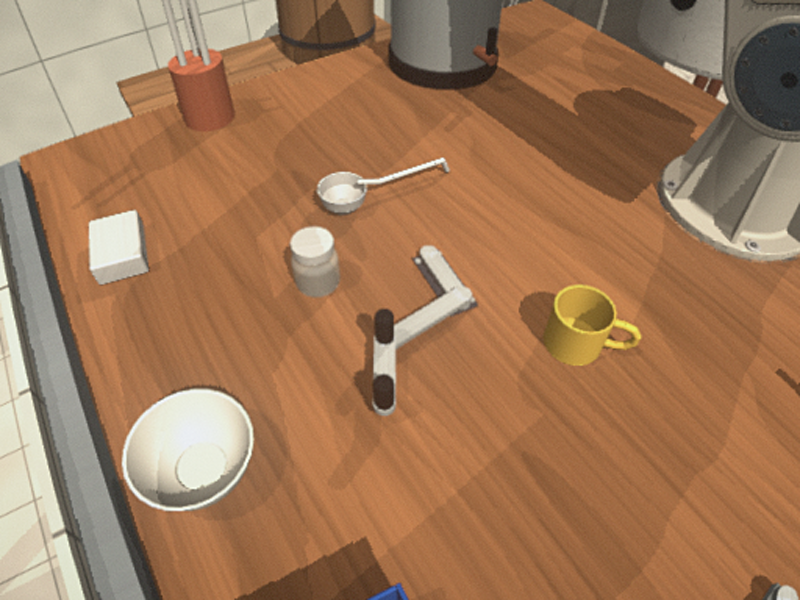

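View pics/top0.png

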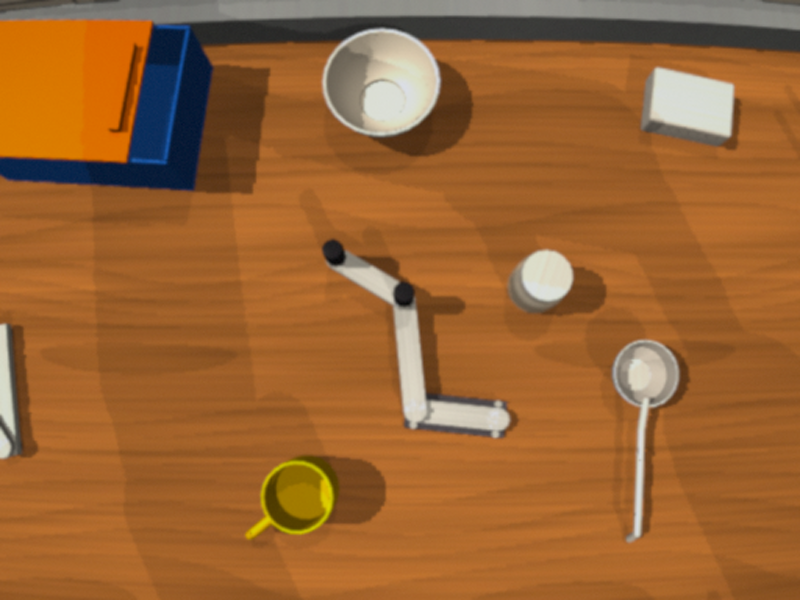

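The scene view shows the three-bar trivet with its knobs at (384,325) and (384,392), and the jar at (315,262). In the top view, hinge 1 is at about (417,410), the base end at (500,418), the middle knob at (403,293), the outer knob at (333,252) and the jar cap at (546,275).

```bash
cat > h.py <<'E'
import numpy as np, cv2
from workcell import vision
def ray(r,uv):
    p=cv2.undistortPoints(np.array([[uv]],float),r["intrinsics"],r["dist"])[0,0]
    V=r["view"];R=V[:3,:3];d=R.T@np.array([*p,1]);return -R.T@V[:3,3],d/np.linalg.norm(d)
def onz(r,uv,z):
    c,d=ray(r,uv);return c+d*(z-c[2])/d[2]
def tri(rs,uvs):
    A=np.zeros((3,3));b=np.zeros(3);L=[]
    for r,uv in zip(rs,uvs):
        c,d=ray(r,uv);P=np.eye(3)-np.outer(d,d);A+=P;b+=P@c;L.append((c,d))
    x=np.linalg.solve(A,b);return x,[np.linalg.norm(np.cross(x-c,d)) for c,d in L]
def blobs(r,box,thr=60,amin=40):
    x0,y0,x1,y1=box;m=(r["frame"].max(2)<thr).astype(np.uint8)[y0:y1,x0:x1]
    n,_,s,c=cv2.connectedComponentsWithStats(m)
    return [((c[i]+[x0,y0]).round(2).tolist(),s[i].tolist()) for i in range(1,n) if s[i,4]>=amin]
E
python3 - <<'E'
from h import *
S,T=vision.read_camera("scene"),vision.read_camera("top")
for r,b in((S,(225,185,275,275)),(T,(195,140,285,210))):
    for x in blobs(r,b): print(x)
a=S["frame"][150:270,220:320,::-1];b=T["frame"][145:285,195:335,::-1]
f=lambda i:cv2.resize(i,(400,int(400*i.shape[0]/i.shape[1])),interpolation=cv2.INTER_CUBIC)
a,b=f(a),f(b);o=np.zeros((480,800,3),np.uint8);o[:a.shape[0],:400]=a;o[:400,400:]=b
cv2.imwrite("pics/crop1.png",o)
E
```

```text
([213.55, 161.38], [12, 14, 14, 16, 158])
([258.27, 188.1], [58, 41, 12, 15, 147])
```

View pics/crop1.png

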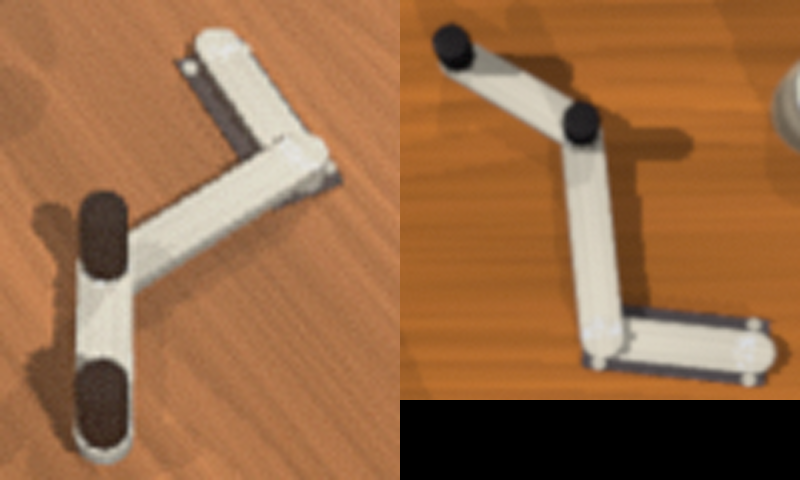

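The zoomed crop gives hinge 1 at about (602,336) in the right half and (305,152) in the left half. The base-bar end cap is centred near (754,352) on the right. In the scene half, the knobs need a looser darkness threshold.

```bash
python3 - <<'E'
from h import *
S,T=vision.read_camera("scene"),vision.read_camera("top")
bs=[x for x in blobs(S,(232,190,258,275),85)];print(bs)
k2,k1=[x[0] for x in sorted(bs,key=lambda x:x[0][1])][:2]
K2,e2=tri([S,T],[k2,(258.27,188.1)]);K1,e1=tri([S,T],[k1,(213.55,161.38)])
H,eh=tri([S,T],[(296.2,188),(265.7,262.6)])
B=onz(T,(318.9,268.2),.016)
Hp=onz(T,(265.7,262.6),.025);Jc=onz(T,(546/1.5625,275/1.5625),.075);Jt=tri([S,T],[(313/1.5625,239/1.5625),(546/1.5625,275/1.5625)])
print("K1",K1,e1,"K2",K2,e2,"H",H,eh,Hp,"B",B,"J",Jc,Jt)
d=lambda a,b:np.linalg.norm((a-b)[:2])
print(d(K1,K2),d(K2,Hp),d(B,Hp),d(Jc,Hp))
an=lambda a,b:np.arctan2(*(b-a)[1::-1])
b0=an(Hp,B);m=an(Hp,K2);o=an(K2,K1);print("base",b0,"mid",m-b0,"outer",(m+np.pi-o))
E
```

```text
[([245.54, 208.43], [8, 8, 12, 22, 230]), ([245.04, 250.46], [6, 50, 14, 22, 249])]
K1 [0.66163944 0.01670238 0.06001376] [np.float64(0.0007662514302368288), np.float64(0.000766251430236923)] K2 [ 0.61691222 -0.05551005  0.05868667] [np.float64(0.00106935806225486), np.float64(0.0010693580622547392)] H [ 0.49655387 -0.06623598  0.02691182] [np.float64(0.001822088506815701), np.float64(0.0018220885068156614)] [ 0.49785994 -0.06749441  0.025     ] B [ 0.48719018 -0.15721949  0.016     ] J [ 0.63345404 -0.20121157  0.075     ] (array([ 0.63053584, -0.19828818,  0.08274218]), [np.float64(0.0017690659688002393), np.float64(0.001769065968800347)])
0.08494208928445547 0.1196539590045805 0.09035725812615322 0.19043644419510503
base -1.689156637355288 mid 1.789483380274198 outer 2.225673791710677
```

```bash
cat > m.py <<'E'
import numpy as np
from scipy.spatial.transform import Rotation as R
from workcell import bot, hand, kinematics, get_obs
def q(t):
    y=np.array([np.cos(t),np.sin(t),0]);z=np.array([0,0,-1.]);return R.from_matrix(np.c_[np.cross(y,z),y,z]).as_quat()
def arc(C,r,a0,a1,toff,z,vel=.06,fstop=14,n=None):
    "swing the TCP about C from a0 to a1, tool turning along; stop when the tangential resistance passes fstop"
    s=np.sign(a1-a0);n=n or int(np.ceil(abs(a1-a0)*r/.012));last=a0
    for a in np.linspace(a0,a1,n+1)[1:]:
        bot.servo_line([C[0]+r*np.cos(a),C[1]+r*np.sin(a),z],q(a+toff),velocity=vel);last=a
        o=get_obs();f=o["wrist_force"];ft=-s*(-np.sin(a)*f[0]+np.cos(a)*f[1]);fr=np.cos(a)*f[0]+np.sin(a)*f[1]
        print(f"{a:.3f} ft={ft:.1f} fr={fr:.1f} fz={f[2]:.1f} w={o['gripper_width']:.4f}")
        if ft>fstop: break
    return last
E
python3 - <<'E'
from m import *
K1=np.array([.6616,.0167]);K2=np.array([.6169,-.0555])
o=1.016;Z=.060
for p,t in((K1,-.555),(K2-.085*np.array([np.cos(.1),np.sin(.1)]),1.671),(K2,1.671),([.486,-.187],-.118)):
    print(np.round(kinematics.solve_ik([*p[:2],Z],q(t)),2))
hand.move_gripper(.05,strength=35)
bot.reach([*K1,.17],q(-.555)); bot.servo_line([*K1,Z],velocity=.15)
f=get_obs();print(f["wrist_force"],f["time_s"],f["position"])
hand.move_gripper(0.0,strength=35)
f=get_obs();print(f["wrist_force"],f["time_s"],f["gripper_width"],f["grip_force"])
E
```

```text
[ 0.02  0.62  1.67 -0.    0.85  0.58]
[-0.12  0.47  1.96 -0.    0.71 -1.79]
[-0.09  0.57  1.77 -0.    0.8  -1.76]
[-0.37  0.46  1.99 -0.    0.69 -0.25]
[-0.82907011 -0.0255877   0.44386727] 4.425 [0.66228131 0.01664331 0.06080388]
[-1.53279135 -0.02793978  6.10149589] 4.7833 0.020959817349621247 34.05006945133209
```

```bash
python3 - <<'E'
from m import *
K2=np.array([.6169,-.0555])
a=arc(K2,.085,1.016,3.27,-np.pi/2,.0605,vel=.07)
print(a,get_obs()["time_s"])
from h import *
T=vision.read_camera("top");cv2.imwrite("pics/t2.png",cv2.resize(T["frame"][130:300,180:380,::-1],(700,595),interpolation=cv2.INTER_CUBIC))
E
```

```text
1.157 ft=-0.4 fr=-0.3 fz=4.6 w=0.0209
1.298 ft=-1.2 fr=1.5 fz=6.7 w=0.0215
1.439 ft=-1.9 fr=1.5 fz=6.3 w=0.0212
1.579 ft=-2.6 fr=2.5 fz=7.6 w=0.0210
1.720 ft=-2.1 fr=3.4 fz=7.9 w=0.0208
1.861 ft=-0.5 fr=2.2 fz=8.8 w=0.0211
2.002 ft=-2.0 fr=3.1 fz=8.4 w=0.0207
2.143 ft=-1.5 fr=1.4 fz=8.7 w=0.0206
2.284 ft=-2.4 fr=4.1 fz=10.0 w=0.0212
2.425 ft=-3.0 fr=3.6 fz=11.1 w=0.0211
2.566 ft=-3.7 fr=4.4 fz=11.4 w=0.0208
2.707 ft=-3.5 fr=5.1 fz=12.0 w=0.0212
2.847 ft=-3.2 fr=5.1 fz=12.9 w=0.0209
2.988 ft=-1.9 fr=6.1 fz=14.2 w=0.0211
3.129 ft=-1.8 fr=7.8 fz=13.1 w=0.0209
3.270 ft=5.1 fr=3.4 fz=11.4 w=0.0207
3.27 9.975
```

View pics/t2.png

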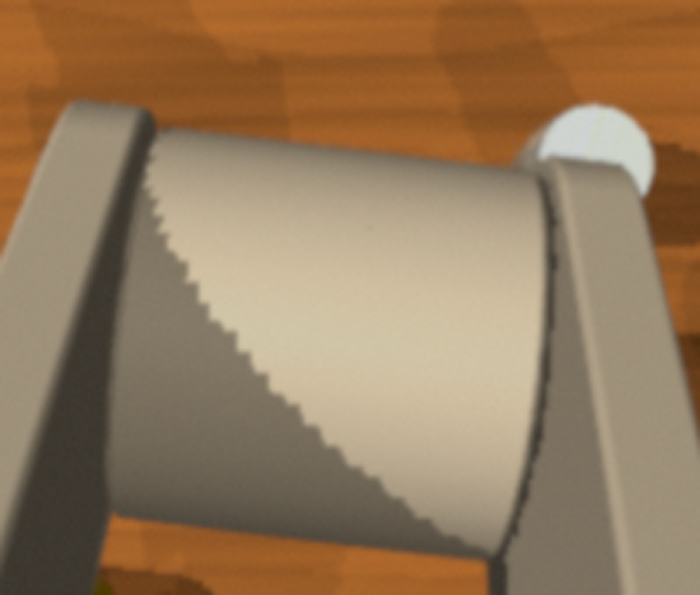

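The arm hides the trivet in this view; only the jar cap shows, at about (600,150). The tangential force jumped about 7 N at the end, which suggests the stop. I'll nudge a little further, release and look.

```bash
python3 - <<'E'
from m import *
K2=np.array([.6169,-.0555])
a=arc(K2,.085,3.27,3.31,-np.pi/2,.0605,vel=.05,n=2,fstop=15)
hand.move_gripper(.05)
p=get_obs()["position"];bot.servo_line([p[0],p[1],.17],velocity=.2)
bot.reach([.5,.2,.25],q(1.67));print(get_obs()["time_s"])
from h import *
S,T=vision.read_camera("scene"),vision.read_camera("top")
f=lambda i:cv2.resize(np.ascontiguousarray(i[:,:,::-1]),(400,400),interpolation=cv2.INTER_CUBIC)
cv2.imwrite("pics/c3.png",np.hstack([f(S["frame"][140:270,190:320]),f(T["frame"][150:290,225:365])]))
print(blobs(S,(225,155,300,260),85),blobs(T,(225,150,300,290),60))
E
```

```text
3.290 ft=14.8 fr=1.0 fz=11.9 w=0.0209
3.310 ft=19.0 fr=-0.3 fz=11.3 w=0.0209
12.7083
[([279.03, 181.94], [42, 13, 21, 28, 288]), ([241.78, 204.09], [11, 39, 12, 22, 223])] [([265.23, 187.78], [35, 31, 12, 14, 134]), ([265.96, 240.43], [36, 85, 12, 12, 109]), ([286.65, 254.69], [49, 102, 26, 6, 71]), ([283.72, 273.91], [43, 122, 32, 5, 69])]
```

View pics/c3.png

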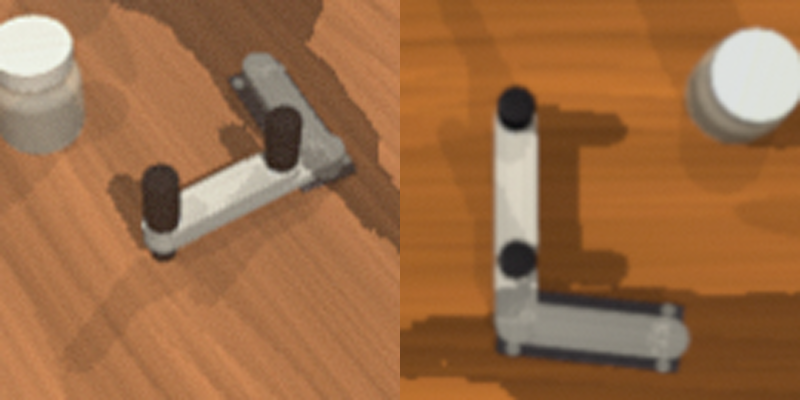

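The outer bar now lies over the middle bar, with knobs at about (516,107) and (516,260) in the right half. The middle bar has drifted about 0.1 rad. The jar, at (755,75), has not moved. Next I'll locate the knobs, check they are collinear with hinge 1, and grip the middle knob.

```bash
python3 - <<'E'
from m import *
from h import *
S,T=vision.read_camera("scene"),vision.read_camera("top")
H=np.array([.4975,-.067])
K2,e=tri([S,T],[(241.78,204.09),(265.23,187.78)]);K1=onz(T,(265.96,240.43),.058)
print(K2,e,K1,np.linalg.norm(K2[:2]-H),np.linalg.norm(K2[:2]-K1[:2]))
an=lambda a,b:np.arctan2(b[1]-a[1],b[0]-a[0])
m=an(H,K2);print(m,an(K1,K2),an(H,K1))
t=m+np.pi/2;p=K2[:2]
bot.reach([*p,.17],q(t));bot.servo_line([*p,.0605],velocity=.15)
hand.move_gripper(0,strength=40)
f=get_obs();print(f["wrist_force"],f["time_s"],f["gripper_width"],f["grip_force"],f["position"])
E
```

```text
[ 0.61746687 -0.06687564  0.058924  ] [np.float64(0.0008525205283191673), np.float64(0.0008525205283193065)] [ 0.53359773 -0.06767002  0.058     ] 0.11996693655739238 0.08387290527761011
0.0010365860855646022 0.009471337300006643 -0.018559165847730562
[-0.61458359  0.1866833   6.84059387] 15.3083 0.02110060557714751 38.893611431121826 [ 0.61816524 -0.06701447  0.06164263]
```

Collinear to within 0.01 rad, so the outer bar is fully folded. Now I'll swing the middle bar in.

```bash
python3 - <<'E'
from m import *
H=np.array([.4975,-.067])
a=arc(H,.12,0.001,-1.64,np.pi/2,.061,vel=.08,fstop=25)
if a<-1.63: a=arc(H,.12,-1.64,-1.76,np.pi/2,.061,vel=.04,n=6,fstop=17)
print(a,get_obs()["time_s"])
E
```

```text
-0.096 ft=-2.6 fr=0.4 fz=5.5 w=0.0211
-0.192 ft=-3.9 fr=-0.1 fz=6.0 w=0.0208
-0.289 ft=-4.3 fr=0.7 fz=5.5 w=0.0209
-0.385 ft=-4.4 fr=0.7 fz=5.7 w=0.0208
-0.482 ft=-3.4 fr=1.3 fz=4.9 w=0.0209
-0.578 ft=-3.4 fr=1.8 fz=6.3 w=0.0210
-0.675 ft=-3.7 fr=2.1 fz=6.1 w=0.0213
-0.771 ft=-4.2 fr=2.6 fz=7.0 w=0.0212
-0.868 ft=-3.6 fr=2.9 fz=5.6 w=0.0206
-0.964 ft=-4.8 fr=2.7 fz=6.8 w=0.0206
-1.061 ft=-3.3 fr=3.4 fz=7.6 w=0.0210
-1.157 ft=-3.7 fr=3.7 fz=7.7 w=0.0210
-1.254 ft=-5.5 fr=4.5 fz=8.7 w=0.0209
-1.350 ft=-2.8 fr=4.2 fz=8.1 w=0.0212
-1.447 ft=-4.0 fr=6.0 fz=9.7 w=0.0208
-1.543 ft=-3.0 fr=6.8 fz=9.9 w=0.0208
-1.640 ft=-3.8 fr=7.4 fz=10.6 w=0.0207
-1.660 ft=-0.7 fr=6.0 fz=7.5 w=0.0211
-1.680 ft=-0.1 fr=6.3 fz=6.7 w=0.0208
-1.700 ft=1.0 fr=5.7 fz=5.5 w=0.0205
-1.720 ft=10.4 fr=2.0 fz=-3.0 w=0.0205
-1.740 ft=19.5 fr=-1.3 fz=-11.9 w=0.0208
-1.74 21.5167
```

```bash
python3 - <<'E'
from m import *
hand.move_gripper(.05)
p=get_obs()["position"];bot.servo_line([p[0],p[1],.17],velocity=.2)
bot.reach([.5,.2,.25],q(0.));print(get_obs()["time_s"])
from h import *
S,T=vision.read_camera("scene"),vision.read_camera("top")
f=lambda i:cv2.resize(np.ascontiguousarray(i[:,:,::-1]),(400,400),interpolation=cv2.INTER_CUBIC)
cv2.imwrite("pics/c4.png",np.hstack([f(S["frame"][120:250,190:320]),f(T["frame"][150:290,245:385])]))
B=blobs(T,(250,230,350,290),55);print(B)
print([onz(T,b[0],.057).round(4) for b in B],onz(T,(318.9,268.2),.016))
E
```

```text
24.0667
[([292.09, 255.43], [20, 22, 45, 7, 97]), ([288.46, 268.42], [18, 29, 45, 19, 210]), ([340.9, 270.81], [83, 35, 17, 13, 178])]
[array([ 0.5095, -0.1089,  0.057 ]), array([ 0.4891, -0.1028,  0.057 ]), array([ 0.4841, -0.1862,  0.057 ])] [ 0.48719018 -0.15721949  0.016     ]
```

View pics/c4.png

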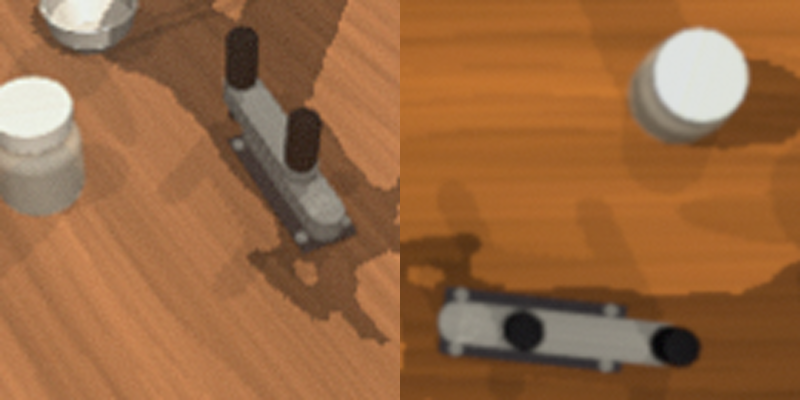

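The last view shows all three bars stacked over the base plate, with knobs at (523,331) and (676,346) in line with hinge 1 at (462,322). The jar still stands at (701,76), and the gripper is clear.

```bash
python3 -c "
from workcell import hand_in
print(hand_in())"
```

```text
the job is handed in; nothing more can be done
None
```

The trivet is folded into one stack and handed in: the outer bar went in first, then the middle bar over the base, and the jar looks unmoved, though the middle bar drifted about 0.1 rad toward the base while I was folding the outer one.

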